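# Lock the sample chamber and hold the guarded vacuum lever

## Robot

A 6-joint arm with a two-finger parallel gripper is mounted at the origin on a cart in front of the work surface, level with it; the furniture and walls round the work are solid. World frame = base frame: x ahead of the robot, y to its left, z up, the work surface at z = 0. Lengths are in mm, angles in degrees, forces in N, time in s.
With the tool pointing down it reaches from about 300 to 850 mm from the base axis. Payload 4.2 kg.
Tool frame: the origin (TCP) lies midway between the tips of the shut fingers; the grasp point (between the pads) lies 19 mm behind it (env.grasp_offset is the distance from the TCP to the grasp point, in mm); z points along the fingers, y is the line along which they close (so a half turn about z gives the same grasp; the last joint's range is limited). The gripper opens to 91 mm and grips with 3 to 60 N. Pads are 32 mm wide; open, the fingers measure 118 mm over their backs; the gripper's body (76 mm by 178 mm) begins 60 mm behind the grasp point.
Start: joints at [-70.417, 18.312, 89.639, -0, 72.044, -1.146], TCP at [203.53, -537.791, 213.976] pointing down, gripper open.
Joint ranges: [-177.97, 177.97], [-48.28, 115.42], [12.27, 149.76], [-77.06, 257.06], [2.81, 150.46], [-146.56, 146.56]. Speed limits (degrees/s): [147.25, 147.25, 180, 180, 180, 180].

## Interface

Orientations are given as [roll, pitch, yaw] about the fixed x, y, z axes, in that order (R = Rz(yaw) Ry(pitch) Rx(roll)).
In Python, from workcell import env, optics gives the robot as it stands. The module is installed in compiled form; this text tells all that it offers.
- The arm moves only by the tool send_rows, never from a script. Its argument "targets" is a list that holds one entry, the list of rows, each a list of 7 numbers: the turn, a rotation vector about the world's x, y, z scaled (see below), then the shift along the world's x, y, z scaled (see below), then the closure, from -1 (fully open) to 1 (shut). In form: [[[rx, ry, rz, x, y, z, gripper], ...]]. A call has 1 to 12 rows; each row shifts and turns the commanded pose from where the row before left it; what a row does not reach is not made up. The controller multiplies each number of a shift by 0.2 m and each number of a turn by pi/2 rad. A row lasts 1/10 s, in which the tool goes at most 50 mm and 8.59 degrees, less where a joint would pass 70% of its speed; a pose out of reach is approached as far as the arm can. A call with a number of a shift or a turn outside -1 to 1 is refused whole. A call with a gripper value outside its range is refused whole. The fingers move at their own pace and stop on an object; "grip_force" is the grip in N (left out, the last holds). Time passes only in rows, so rows that do not move let the fingers close. It gives the time, the measured TCP pose, the force, the opening and the grip force at its end, in the units of the state.
- env.state(): the state, without advancing time (a new reading comes with each control period).
- optics.grab_frame(name): name is "scene" or "side" or "wrist"; returns (picture, depth): 384x512x3 uint8, red, green, blue; 384x512 float32, mm along the optical axis (not along the pixel's ray), 0 where there is no reading.
- optics.camera_info(name): a dict with "camera_matrix" (3x3 intrinsics, pixels), "R" (3x3) and "t" (3): a world point X has camera coordinates R X + t; the wrist camera has in their place "mount" (4x4, takes a point from camera to tool coordinates, whose origin is the TCP and whose axes are the flange's). Camera axes: x right, y down, z forward; pixel columns grow to the right and rows downward; lengths in mm; the calibration is good to about 2 mm. A picture is of the moment at which its call begins: read the wrist's pose just before it. camera_info takes no time and is no camera call.
- env.job_done(): hands the job in; it is judged then, once.
Trained networks look in the newest picture that a camera, given by its name, has taken for a name from the list of things; names that differ only in an ending like _2 or _b are one class to them, and where a whole thing is asked for, a point or a joint stands for the part that bears it (a point fixed in the world has none). Each returns a list of dicts, best first, with "conf" (0 to 1); they miss things now and then, are a little off and sometimes report something else, mostly with a low value. They report only what shows in the picture. A call takes as long as a camera call.
- optics.silhouettes(camera, name): "mask" (384x512 bool, what is visible of it) and "at" ([column, row] in pixels, amid what is visible of it).
- optics.place_of(camera, name): "at" ([column, row] in pixels: a listed point, or the origin of a listed thing).
The state is a dict: "time_s": time; "qpos": joint angles; "qvel": joint speeds; "effort": joint torques, N m; "ee_pos": TCP position; "ee_rot": TCP orientation; "force": force on the tool from outside, world axes, zero at the start; "torque": the same for the moment, N m; "gripper_width": finger opening in mm; "gripper_force": force on a finger pad.
Only numpy, scipy, OpenCV 4.12 (cv2) and the standard library are available. Lean on these libraries where they do the work, as an engineer would, in place of code of your own. Each camera call takes 0.05 s, during which the arm holds its last target. There are 200 camera calls.

## Task

Close up the little vacuum stand and pump it: first turn the chamber's black lock collar clockwise until its lug stands over the fixed index mark, and then flip the safety catch up and over, well clear of the lever. After that pull the spring lever by its cross handle towards the front of the stand as far as it goes, and finish still holding it there; leave the things standing round the stand alone.

Things in the scene. Friction and masses are not known exactly. Their poses are not given: they have to be found in the camera images.
- pump_stand: Vacuum stand, fixed; base plate 105 x 220 x 10 mm. Origin on the table; x to its rear (away from robot), y left, z up; plate x -60..+45, y -110..+110 mm. At (0, 65): round chamber with the lock collar. At (15, -55): valve block 46 x 36, 43 mm high, with the spring lever. At (-2.5, -22): bearing post 13 x 12, 78 mm high, of the safety catch. Place and yaw vary.
- lock_collar (a joint): Turn of the lock collar about the chamber's vertical axis, rad, 0 to 1.5 (stops), clockwise seen from above is positive. It is locked at 1.10 (lug over the index mark), which is not a stop, so do not turn on; tolerance 0.12. Starts unlocked at 0 to 0.3. It stays where it is left (friction about 0.12 N m).
- collar_top (a point): Centre of the collar's top face, 61 mm above the table. The collar is a knurled black disc 60 mm across, from 45 to 61 mm above the table, with a small fixed window cap, 44 mm across and 4.5 mm high, on top. It can be gripped across its diameter from above; the space beside it is free down to the 45 mm level except for the lug.
- collar_lug (a point): Outer end of the collar's lug, mid-height (53 mm above the table), 44 mm from the collar's axis. The lug is a radial block 9 mm wide and 12 mm high that stands 14 mm out of the collar; in the stand's frame it points along angle pi + 0.55 - (joint lock_collar), measured anticlockwise from the stand's x.
- lock_mark (a point): Outer top end of the fixed index mark: a steel upright bar 6 mm wide, standing radially beside the chamber, top 44 mm above the table just under the path of the lug, outer end 52 mm from the collar's axis (angle pi - 0.55 in the stand's frame). The collar is locked when its lug is in line above this bar.
- safety_catch (a joint): Flip of the safety catch about a shaft along the stand's x, rad, 0 (closed: its arm lies in front of the lever's stem and blocks it) to 1.5 (stop, arm upright, lever free). Starts at 0 to 0.1; counts as flipped beyond 1.15. It stays where it is left (friction 0.05 N m).
- catch_pivot (a point): Point on the catch's shaft axis (72 mm above the table, along the stand's x), directly below the thumb tab's middle.
- catch_tab (a point): Rounded end of the catch's steel thumb tab, 35 mm from the shaft axis; tab 14 mm wide along the stand's x, 4 mm thick, end 9 mm. Closed, it leans 0.5 rad from vertical to the stand's -y; pushed to +y it flips the catch, at 1.5 rad it leans 1.0 rad to +y. The blocking arm (8 mm round, 40 mm long) is 33 mm farther rear, pointing to -y when closed, up when flipped.
- valve_lever (a joint): Angle of the spring lever about an axis along the stand's y, rad: 0 at rest (leaning 0.4 rad to the rear), 0.85 at its stop (leaning 0.45 rad to the front). A spring pulls it back to 0: about 2 N at the handle at rest, about 4.5 N at the stop. While the catch is closed it is blocked at about 0.1 to 0.3. Fully pulled means more than 0.75.
- lever_pivot (a point): Middle of the lever's pivot axis, 48 mm above the table; the handle's centre moves on a circle of radius 85 mm about it in the stand's x-z plane.
- objective_can: Bystander, loose: white can with black lid, 47 mm across, 62 mm high. Origin under its centre.
- swab_jar: Bystander, loose: clear jar with blue lid, 54 mm across, 70 mm high. Origin under its centre.
- kapton_roll: Bystander, loose: flat roll of amber tape, 60 mm across, 16 mm high. Origin under its centre.
- tip_box_1: Bystander, loose: small grey box with clear lid, 45 x 62 x 16 mm. Origin under its centre.
- lever_bar (a point): Centre of the lever's cross handle: a black bar 20 mm in diameter, 50 mm long, along the stand's y, at the top end of an 8 mm round stem. About 126 mm above the table at rest, 133 mm at the highest, 124 mm when pulled. It can be pinched from above, front to rear, or hooked from behind.
- lever: The whole spring lever (hub, stem and cross handle); origin at the middle of its pivot, the same point as point lever_pivot.

How it is judged (in metres and radians):
On the way, in this order (a step that is already met when the one before it is completed fails the run):
1. the collar is turned to its locked mark (value of joint lock_collar between 0.98 and 1.22 rad), for 0.2 s.
2. the safety catch is flipped clear (value of joint safety_catch above 1.15 rad), for 0.2 s.
3. the lever is pulled fully to the front (value of joint valve_lever above 0.75 rad), for 0.2 s.
At the end, for the whole second after the job is handed in: The collar is within 0.12 rad of its locked mark (1.10), the catch is flipped beyond 1.15 rad, and the lever stands beyond 0.75 rad of its 0.85 rad travel, held there by the gripper (at least 0.5 N between gripper and lever) through the last second (all of step 1 and value of joint safety_catch above 1.15 rad and value of joint valve_lever above 0.75 rad and contact force between any of the fingers, the arm and lever above 0.5 N); the arm keeps its last pose, push and grip.
It fails at once if a bystander is pushed more than 25 mm (distance of any of objective_can, swab_jar, kapton_roll, tip_box_1 from where it was at the start of the episode above 0.025 m).
It also fails if it takes over 56 s, if anything falls off the work surface, if the arm or the gripper's body presses on something with over 40 N, if the wrist force passes 120 N, or if a joint passes its speed limit or range.

## Working session

There is one attempt and no reset: what is moved stays moved. The work goes in short steps, Python scripts to look and compute and a tool call to move; the robot and the scene stay as the last step left them, time stands still between calls to the robot, and variables do not carry over. Pictures are saved under pics/ and viewed, at most 10 in all, crops included, and the job is handed in when it is done.

Besides the shell and the picture viewer there is one more tool, called as name(argument=value, ...) on one line, values as JSON. send_rows: Moves the arm, as the interface text tells. Its arguments: {"type":"object","properties":{"targets":{"type":"array"},"grip_force":{"type":"number"}},"required":["targets"]}

```bash
mkdir -p pics
cat > h.py <<'E'
import numpy as np, cv2
from workcell import env, optics
from scipy.spatial.transform import Rotation as Ro
def cam(name):
    c=optics.camera_info(name); return np.array(c['camera_matrix']),np.array(c['R']),np.array(c['t']).ravel()
def ray_z(name,px,z):
    K,R,t=cam(name); d=R.T@np.linalg.inv(K)@np.array([px[0],px[1],1.]); o=-R.T@t
    return o+d*(z-o[2])/d[2]
def proj(name,X):
    K,R,t=cam(name); p=K@(R@np.array(X,float)+t); return p[:2]/p[2]
def tri(obs):
    A=[];b=[]
    for n,px in obs:
        K,R,t=cam(n); d=R.T@np.linalg.inv(K)@np.array([px[0],px[1],1.]); d/=np.linalg.norm(d); o=-R.T@t
        P=np.eye(3)-np.outer(d,d); A.append(P); b.append(P@o)
    return np.linalg.solve(sum(A),sum(b))
def st():
    s=env.state(); print(s['time_s'],np.round(s['ee_pos'],1),np.round(s['ee_rot'],1),'F',np.round(s['force'],1),'w',s['gripper_width'],s['gripper_force'],'q',np.round(s['qpos'],1))
    return s
E
cat > a.py <<'E'
from h import *
st()
ims=[]
for n in ['scene','side']:
    im,d=optics.grab_frame(n); ims.append(im)
    K,R,t=cam(n); print(n,np.round(-R.T@t),np.round(R[2],2))
    for nm,z in [('collar_top',61),('collar_lug',53),('lock_mark',44),('catch_pivot',72),('catch_tab',103),('lever_pivot',48),('lever_bar',126),('pump_stand',0),('objective_can',0),('swab_jar',0),('kapton_roll',0),('tip_box_1',0)]:
        r=optics.place_of(n,nm)[:2]
        print(nm,[(np.round(q['at'],1).tolist(),round(q['conf'],2),np.round(ray_z(n,q['at'],z)[:2],1).tolist()) for q in r])
v=np.hstack(ims); cv2.imwrite('pics/a.png',cv2.resize(v,(800,300))[:,:,::-1])
cv2.imwrite('pics/s.png',cv2.resize(ims[0],(800,600))[:,:,::-1])
E
python3 a.py
```

```text
0.0 [ 203.3 -537.3  213.1] [-179.9   -0.    20.7] F [-0.8 -0.2  0.3] w 90.97069249866806 0.0 q [-70.4  18.4  89.7   0.   72.   -1.1]
scene [-366.  316.  683.] [ 0.74 -0.4  -0.53]
collar_top [([236.9, 210.3], 0.72, [451.3, -44.1])]
collar_lug [([254.2, 218.1], 0.74, [399.7, -75.3])]
lock_mark [([240.6, 224.3], 0.7, [403.9, -32.1])]
catch_pivot [([239.0, 212.4], 0.51, [424.1, -38.4])]
catch_tab []
lever_pivot []
lever_bar [([259.8, 171.6], 0.39, [522.8, -163.9])]
pump_stand [([257.5, 219.1], 0.81, [454.0, -114.7]), ([260.1, 171.8], 0.31, [721.8, -272.7])]
objective_can [([189.7, 255.7], 0.63, [399.2, 131.6])]
swab_jar [([346.8, 196.1], 0.71, [414.5, -446.6]), ([239.1, 210.6], 0.44, [526.2, -84.9])]
kapton_roll [([123.4, 279.6], 0.66, [399.0, 312.5])]
tip_box_1 [([368.7, 187.5], 0.53, [418.7, -551.5])]
side [ 299. 1337. 1145.] [ 0.08 -0.81 -0.58]
collar_top [([258.2, 218.2], 0.84, [441.1, -29.2]), ([260.0, 303.6], 0.57, [395.2, 368.7])]
collar_lug [([266.5, 210.1], 0.46, [416.6, -90.1]), ([263.4, 192.5], 0.34, [438.4, -200.7])]
lock_mark [([274.4, 224.8], 0.95, [381.9, -18.5])]
catch_pivot [([264.3, 200.6], 0.59, [427.8, -122.4]), ([263.6, 191.8], 0.16, [435.6, -178.6])]
catch_tab [([263.6, 263.7], 0.49, [396.3, 245.6]), ([266.7, 191.8], 0.42, [420.3, -135.9])]
lever_pivot [([255.2, 197.8], 0.68, [467.0, -169.6]), ([259.8, 200.9], 0.68, [447.5, -151.4])]
lever_bar [([243.2, 185.0], 0.56, [507.7, -138.3])]
pump_stand [([256.3, 220.5], 0.58, [454.8, -91.5]), ([260.2, 299.4], 0.36, [401.7, 297.2])]
objective_can [([256.9, 221.2], 0.17, [452.1, -87.5])]
swab_jar [([272.1, 172.0], 0.69, [422.0, -431.3]), ([259.0, 302.1], 0.37, [404.3, 308.6])]
kapton_roll [([260.9, 303.8], 0.79, [397.8, 314.8])]
tip_box_1 [([276.0, 157.7], 0.43, [413.9, -551.3])]
```

View pics/s.png

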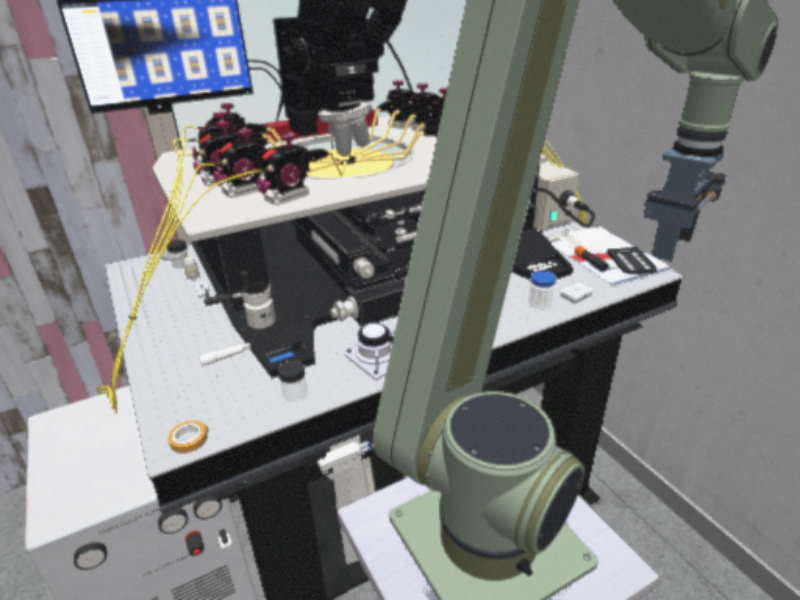

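View pics/a.png

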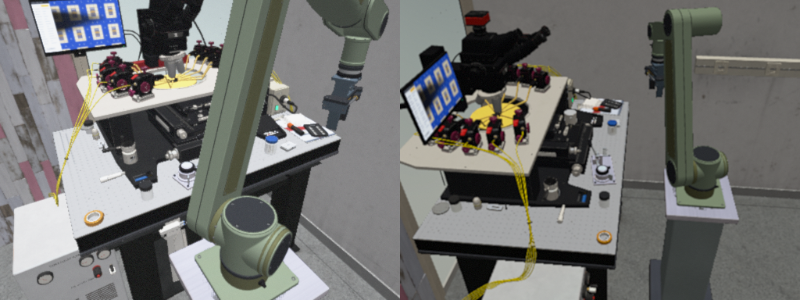

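Run:
```python
from h import *
c=optics.camera_info('wrist'); print(np.round(np.array(c['mount']),3), c['camera_matrix'])
# obstacles from scene depth: world points z>60 in the area near stand
K,R,t=cam('side'); im,d=optics.grab_frame('side')
v,u=np.mgrid[0:384,0:512]; m=d>0
P=np.linalg.inv(K)@np.stack([u[m]*d[m],v[m]*d[m],d[m]]); X=(R.T@(P-t[:,None])).T
for lo,hi in [(20,80),(80,150),(150,250),(250,400),(400,700)]:
    k=(X[:,2]>lo)&(X[:,2]<hi)&(X[:,0]>150)&(abs(X[:,1])<600)
    H,_,_=np.histogram2d(X[k,0],X[k,1],[np.arange(300,900,50),np.arange(-500,400,50)])
    print(lo,hi);print((H>2).astype(int))
```

```text
[[-1.00000e-03 -9.67000e-01 -2.55000e-01  7.27790e+01]
 [ 1.00000e+00 -1.00000e-03  0.00000e+00 -1.19000e-01]
 [-1.00000e-03 -2.55000e-01  9.67000e-01 -1.71551e+02]
 [ 0.00000e+00  0.00000e+00  0.00000e+00  1.00000e+00]] [[288.61559131   0.         260.69309278]
 [  0.         288.61559131 194.98126978]
 [  0.           0.           1.        ]]
20 80
[[0 0 0 0 0 0 0 0 0 0 0 0 0 0 0 0 0]
 [0 0 0 0 0 0 0 0 0 1 0 0 1 0 0 0 1]
 [1 1 0 0 0 0 0 1 1 1 0 0 1 1 0 0 1]
 [0 0 0 0 0 0 1 1 1 1 0 1 1 1 0 0 0]
 [1 0 1 1 1 1 1 1 1 1 1 1 1 1 0 0 0]
 [1 1 1 1 1 1 1 1 1 1 1 1 1 1 1 1 0]
 [0 0 0 0 0 0 0 0 1 1 1 1 1 1 0 0 0]
 [0 0 0 0 0 0 0 0 1 1 1 1 1 1 0 0 0]
 [0 0 0 0 0 0 0 0 1 1 1 1 1 1 0 0 0]
 [0 0 0 0 0 0 0 0 1 0 0 0 0 1 0 0 0]
 [0 0 0 0 0 0 0 0 0 0 0 0 0 1 0 0 0]]
80 150
[[0 0 0 0 0 0 0 0 0 0 0 0 0 0 0 0 0]
 [0 0 0 0 0 0 0 0 0 0 0 0 0 0 0 0 0]
 [0 0 0 0 0 0 1 1 0 0 0 0 0 0 0 0 0]
 [0 0 0 0 0 0 1 1 0 0 0 0 0 0 0 0 0]
 [0 0 1 1 1 1 1 1 1 0 0 0 0 0 0 0 0]
 [0 0 1 1 1 1 1 1 1 0 0 0 0 0 0 0 0]
 [0 0 1 1 1 1 1 1 1 0 0 1 1 1 1 0 0]
 [0 0 1 1 1 1 1 1 1 0 0 0 1 1 1 0 1]
 [0 0 0 0 0 0 1 1 1 0 0 1 1 1 0 0 0
[... 624 characters left out ...]
0 0 0 0 0 0 0 0 0 0 0 0]
 [0 0 0 0 0 0 0 0 0 0 0 0 0 0 0 0 0]
 [0 0 0 0 0 0 0 0 0 0 0 0 0 0 0 0 0]
 [0 0 0 0 0 0 0 0 0 0 0 0 0 0 0 0 0]
 [0 0 0 0 0 0 0 0 0 0 0 0 0 0 0 0 0]
 [0 0 0 0 0 0 0 0 0 1 1 0 0 1 1 0 0]
 [1 0 0 0 0 0 0 0 1 1 1 1 1 1 1 0 0]
 [1 1 1 0 0 0 0 0 0 1 1 1 0 1 1 0 0]]
400 700
[[0 0 0 0 0 0 0 0 0 0 0 0 0 0 0 0 0]
 [0 0 0 0 0 0 0 0 0 0 0 0 0 0 0 0 0]
 [0 0 0 0 0 0 0 0 0 0 0 0 0 0 0 0 0]
 [0 0 0 0 0 0 0 0 0 0 0 0 0 0 0 0 0]
 [0 0 0 0 0 0 0 0 0 0 0 0 0 0 0 0 0]
 [0 0 0 0 0 0 0 0 0 0 0 0 0 0 0 0 0]
 [0 0 0 0 0 0 0 0 0 0 0 0 0 0 0 0 0]
 [0 0 0 0 1 1 1 0 0 0 0 0 0 0 0 0 0]
 [0 0 0 0 1 1 1 0 0 0 0 0 0 0 0 0 0]
 [0 0 0 0 1 1 1 0 0 0 0 0 0 0 0 0 0]
 [0 0 0 0 1 1 1 1 0 0 0 0 0 0 0 0 0]]
```

send_rows(targets=[[[0,0,-0.021,0.107,0.2,0.03,-1],[0,0,-0.021,0.107,0.2,0.03,-1],[0,0,-0.021,0.107,0.2,0.03,-1],[0,0,-0.021,0.107,0.2,0.03,-1],[0,0,-0.021,0.107,0.2,0.03,-1],[0,0,-0.021,0.107,0.2,0.03,-1],[0,0,-0.021,0.107,0.2,0.03,-1],[0,0,-0.021,0.107,0.2,0.03,-1],[0,0,-0.021,0.107,0.2,0.03,-1],[0,0,-0.021,0.107,0.2,0.0,-1],[0,0,-0.021,0.107,0.2,0,-1],[0,0,0,0,0,0,-1]]])

```text
time_s: 2.55
ee_pos: [440.8, -93.6, 268.1]
ee_rot: [-179.9, -0.1, 0.3]
force: [0.3, -0.4, -0.3]
gripper_width: 91.4
gripper_force: 0.0
```

```bash
cat >> h.py <<'E'
def wcam(s):
    c=optics.camera_info('wrist'); M=np.array(c['mount']); Rt=Ro.from_euler('xyz',s['ee_rot'],degrees=True).as_matrix()
    Rwc=Rt@M[:3,:3]; o=Rt@M[:3,3]+np.array(s['ee_pos']); return np.array(c['camera_matrix']),Rwc,o
def wray(s,px,z):
    K,R,o=wcam(s); d=R@np.linalg.inv(K)@np.array([px[0],px[1],1.]); return o+d*(z-o[2])/d[2]
def cloud(s,d):
    K,R,o=wcam(s); v,u=np.mgrid[0:d.shape[0],0:d.shape[1]]
    P=np.stack([u*d,v*d,d],-1)@np.linalg.inv(K).T; X=P@R.T+o; X[d<=0]=np.nan; return X
E
cat > w.py <<'E'
from h import *
import sys
s=st(); im,d=optics.grab_frame('wrist'); np.savez('w.npz',im=im,d=d)
for nm,z in [('collar_top',61),('collar_lug',53),('lock_mark',44),('catch_pivot',72),('catch_tab',103),('lever_pivot',48),('lever_bar',126),('pump_stand',0),('objective_can',0),('swab_jar',0)]:
    r=optics.place_of('wrist',nm)[:2]
    print(nm,[(np.round(q['at'],1).tolist(),round(q['conf'],2),np.round(wray(s,q['at'],z)[:2],1).tolist()) for q in r])
cv2.imwrite('pics/%s.png'%sys.argv[1],cv2.resize(im,(800,600))[:,:,::-1])
E
python3 w.py w1
```

```text
2.55 [440.8 -93.6 268.1] [-1.799e+02 -1.000e-01  3.000e-01] F [ 0.3 -0.4 -0.3] w 91.37343596177448 0.0 q [-13.5   5.   99.1   0.1  75.8  76.1]
collar_top [([224.4, 176.6], 0.64, [439.1, -44.6])]
collar_lug [([249.1, 195.9], 0.93, [410.4, -77.0]), ([223.6, 175.9], 0.61, [438.5, -42.5])]
lock_mark [([216.6, 205.2], 0.68, [394.0, -30.1]), ([310.9, 146.6], 0.65, [477.7, -160.9])]
catch_pivot [([293.7, 179.0], 0.69, [438.5, -135.8]), ([317.8, 120.5], 0.54, [512.1, -163.1])]
catch_tab [([313.7, 180.4], 0.97, [443.2, -156.1])]
lever_pivot [([310.8, 145.3], 0.93, [479.8, -160.0]), ([310.7, 140.6], 0.63, [486.0, -159.6])]
lever_bar [([318.9, 122.2], 0.66, [510.6, -154.1])]
pump_stand [([272.8, 159.0], 0.95, [454.8, -111.3])]
objective_can [([116.9, 183.6], 0.84, [415.2, 131.3]), ([213.4, 205.8], 0.39, [379.8, -17.9])]
swab_jar [([495.3, 178.0], 0.69, [426.9, -456.5])]
```

View pics/w1.png

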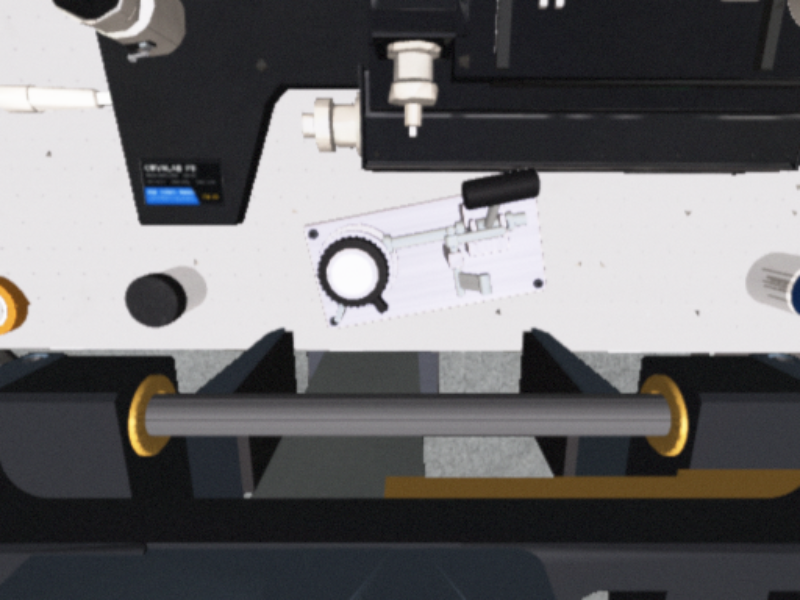

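```bash
cat > fit.py <<'E'
from h import *
f=np.load('w.npz'); s=env.state(); X=cloud(s,f['d'].astype(float)); im=f['im'].astype(int)
A=np.array([[0,0],[0,65],[-44.3,92.2],[15,-55],[48.1,-55]]); 
B=np.array([[454.8,-111.3],[439.1,-44.6],[394,-30.1],[479.8,-160],[510.6,-154.1]])
for w in [np.array([1,1,.5,1,1])]:
    w=w/w.sum(); a0=w@A; b0=w@B; a=A-a0; b=B-b0
    psi=np.arctan2((w*(a[:,0]*b[:,1]-a[:,1]*b[:,0])).sum(),(w*(a*b).sum(1)).sum())
    R=np.array([[np.cos(psi),-np.sin(psi)],[np.sin(psi),np.cos(psi)]]); o=b0-R@a0
    print('psi',np.degrees(psi),'o',o,'res',np.round(A@R.T+o-B,1).tolist())
# depth based: white cap
v,u=np.mgrid[0:384,0:512]
k=(np.hypot(X[...,0]-439,X[...,1]+44)<45)&(X[...,2]>50)
print('collar zs',np.round(np.nanpercentile(X[k][:,2],[5,25,50,75,95]),1))
kc=k&(im.sum(-1)>500)&(X[...,2]>58); print('cap n',kc.sum(),'mean',X[kc].mean(0), 'bbox',X[kc].min(0),X[kc].max(0))
cap=X[kc].mean(0)
kb=(X[...,2]>108)&(np.hypot(X[...,0]-510,X[...,1]+158)<45)&(im.sum(-1)<200)
p=X[kb]; c=p.mean(0); U=np.linalg.svd(p[:,:2]-c[:2],full_matrices=False)[2][0]; print('bar n',kb.sum(),c,'zmax',p[:,2].max(),'dir',np.degrees(np.arctan2(-U[0],U[1]))%180, 'x/y range',p.min(0),p.max(0))
# height map
xs=np.arange(480,660,20); ys=np.arange(-260,0,20)
H=np.array([[np.nan_to_num(np.nanmax(np.where((abs(X[...,0]-x)<10)&(abs(X[...,1]-y)<10),X[...,2],-1))) for y in ys] for x in xs]); print('y',ys); 
for x,h in zip(xs,H): print(x,np.round(h).astype(int))
E
python3 fit.py
```

```text
psi 11.645406820233172 o [ 453.64777139 -109.86517453] res [[-1.2, 1.4], [1.4, -1.6], [-2.4, 1.6], [-0.4, -0.7], [1.3, 0.1]]
collar zs [ 66.7 361.  370.9 387.6 395. ]
cap n 951 mean [443.58156359 -50.85826225  97.85248532] bbox [418.69823805 -72.29440397  58.03904563] [473.75588079 -21.60136974 369.52211193]
bar n 6761 [ 478.43997904 -155.57557582  336.81047181] zmax 390.2799741488178 dir 76.3129975115888 x/y range [ 465.02573644 -184.12973163  126.83209503] [ 522.94644441 -132.09607102  390.27997415]
y [-260 -240 -220 -200 -180 -160 -140 -120 -100  -80  -60  -40  -20]
480 [  3   3  12  38 362 373 373 367 367 367 372 382 372]
500 [  3   3  12  12 137 138 138  12  13  12   3   3   3]
520 [ 80  80  80  80 139 139 137  80  80  80  81   2   3]
540 [ 83  82  82  83  82  82  83  82 123  83  81  66  66]
560 [ 96  96  95  96  95  95  95 134 138 132  82  71  69]
580 [116 116 116 116 117 125 118 135 137 130  81  67  66]
600 [117 116 117 116 116 125 119 149 149 150  81  25  25]
620 [116 117 116 125 125 124 120 149 149 150  25  24  24]
640 [-1 -1 -1 -1 -1 -1 -1 -1 -1 98 25 25 25]
```

```bash
sed -i "s/^v,u=/X[X[...,2]>200]=np.nan\nv,u=/" fit.py; python3 fit.py | head -5
python3 - <<'E'
from h import *
import math
psi=math.radians(11.65); o=np.array([453.6,-109.9]); f=np.load('w.npz'); s=env.state(); X=cloud(s,f['d'].astype(float)); X[X[...,2]>200]=np.nan
c=np.array([[np.cos(psi),-np.sin(psi)],[np.sin(psi),np.cos(psi)]])
L=(X[...,:2]-o)@c; 
# lug: stand-frame points dist 32..46 from collar, z 52..64
r=np.hypot(L[...,0],L[...,1]-65); k=(r>33)&(r<46)&(X[...,2]>54)&(X[...,2]<64)
a=np.arctan2(L[...,1]-65,L[...,0])%(2*np.pi); print('lug',k.sum(),np.median(a[k]),'q=',np.pi+.55-np.median(a[k]))
# tab: 
k=(abs(L[...,0]+20)<40)&(abs(L[...,1]+35)<30)&(X[...,2]>85)
k&=L[...,0]<25
print('tab',k.sum(),np.nanmin(L[k],0),np.nanmax(L[k],0),L[k].mean(0),X[k].max(0)[2])
E
```

```text
psi 11.645406820233172 o [ 453.64777139 -109.86517453] res [[-1.2, 1.4], [1.4, -1.6], [-2.4, 1.6], [-0.4, -0.7], [1.3, 0.1]]
collar zs [58.9 61.1 63.1 66.1 67.2]
cap n 846 mean [440.58592901 -51.09951266  65.90741964] bbox [418.69823805 -72.29440397  58.03904563] [470.70057802 -21.60136974  68.62254511]
bar n 879 [ 509.84969964 -159.16131172  134.86686759] zmax 138.85299825410345 dir 11.865441818178521 x/y range [ 496.86498593 -184.12973163  126.83209503] [ 522.94644441 -134.64494044  138.85299825]
y [-260 -240 -220 -200 -180 -160 -140 -120 -100  -80  -60  -40  -20]
lug 117 3.8047314367821308 q= -0.11313878319233783
tab 197 [-30.76128828 -47.3814955 ] [-14.35406874 -29.96124516] [-22.018658   -39.00520569] 109.78469668290569
```

```bash
cat > cap.py <<'E'
from h import *
f=np.load('w.npz'); s=env.state(); X=cloud(s,f['d'].astype(float)); im=f['im']
g=im.astype(int).sum(-1)
m=((g>450)&(X[...,2]>60)&(X[...,2]<75)&(np.hypot(X[...,0]-440,X[...,1]+48)<40)).astype(np.uint8)
n,lab,stt,cen=cv2.connectedComponentsWithStats(m); i=1+np.argmax(stt[1:,4]); (u,v),r=cv2.minEnclosingCircle(np.argwhere(lab==i)[:,::-1].astype(np.float32))
print('cap cc',stt[i],cen[i],'circ',u,v,r,'world centroid',wray(s,cen[i],65.5),wray(s,(u,v),65.5))
k=(X[...,2]>45)&(X[...,2]<63)&(g<150)&(np.hypot(X[...,0]-440,X[...,1]+48)<60)
n,lab,stt,cen=cv2.connectedComponentsWithStats(k.astype(np.uint8)); i=1+np.argmax(stt[1:,4]); print('black',stt[i])
c=wray(s,cen[i],61)
c=wray(s,(u,v),65.5)[:2]
P=X[lab==i]; r=np.hypot(P[:,0]-c[0],P[:,1]-c[1]); a=np.arctan2(P[:,1]-c[1],P[:,0]-c[0]); q=P[r>35]; aa=np.degrees(a[r>35])
print('lug n',len(aa),'mean',q.mean(0) if len(q) else 0,'ang world',np.median(aa)%360,'q at psi 11.75:',np.pi+.55+np.radians(11.75)-np.radians(np.median(aa)%360))
E
python3 cap.py
```

```text
cap cc [209 159  33  33 850] [225.06235294 174.82941176] circ 225.10055541992188 174.8435821533203 16.644453048706055 world centroid [440.30382405 -51.28949192  65.5       ] [440.28472349 -51.33911122  65.5       ]
black [205 160  23  35  97]
lug n 0 mean 0 ang world nan q at psi 11.75: nan
  return _methods._mean(a, axis=axis, dtype=dtype,
  ret = ret.dtype.type(ret / rcount)
```

```bash
python3 -c "
from h import *
st()"
```

```text
3.1 [438.7 -98.4 268. ] [ 1.8e+02 -0.0e+00 -1.0e-01] F [0.7 0.4 0.3] w 90.78554801255547 0.0 q [-14.1   5.   99.2  -0.   75.9  76. ]
```

send_rows(targets=[[[0,0,0.0926,0.002,0.052,-0.138,-1],[0,0,0.0926,0.002,0.052,-0.138,-1],[0,0,0.0926,0.002,0.052,-0.138,-1],[0,0,0.0926,0.002,0.052,-0.138,-1],[0,0,0.0926,0.002,0.052,-0.138,-1],[0,0,0,0,0,0,-1],[0,0,0,0,0,0,-1],[0,0,0,0,0,0,-1],[0,0,0,0,0,0,-1]]])

```text
time_s: 4.0
ee_pos: [442.1, -46.4, 131.4]
ee_rot: [179.9, -0.1, 41.5]
force: [-0.5, -0.2, -0.1]
gripper_width: 91.0
gripper_force: 0.0
```

```bash
python3 w.py w2; python3 cap.py 2>/dev/null
```

```text
4.0 [442.1 -46.4 131.4] [ 1.799e+02 -1.000e-01  4.150e+01] F [-0.5 -0.2 -0.1] w 91.03394995953893 0.0 q [ -7.5  10.9 113.2  -0.   55.8  41. ]
collar_top [([259.3, 207.4], 0.73, [439.8, -47.4]), ([210.4, 223.7], 0.64, [399.7, -24.8])]
collar_lug []
lock_mark [([213.8, 225.2], 0.98, [393.9, -30.0])]
catch_pivot [([331.2, 274.1], 0.81, [438.1, -134.5])]
catch_tab [([360.5, 303.3], 0.62, [443.0, -152.1])]
lever_pivot [([375.6, 248.6], 0.95, [479.7, -161.4])]
lever_bar []
pump_stand [([312.1, 220.8], 0.9, [452.8, -114.2])]
objective_can [([108.6, 96.8], 0.86, [412.8, 128.8])]
swab_jar []
cap cc [ 235  182   50   48 1876] [259.32196162 205.34754797] circ 259.40411376953125 205.80137634277344 24.9517822265625 world centroid [441.24277246 -44.32355156  65.5       ] [440.98609059 -44.64431889  65.5       ]
black [ 226  169   68   80 1365]
lug n 57 mean [410.24256034 -68.66702492  58.27665977] ang world 218.12858698262704 q at psi 11.75: 0.08960680512944164
```

View pics/w2.png

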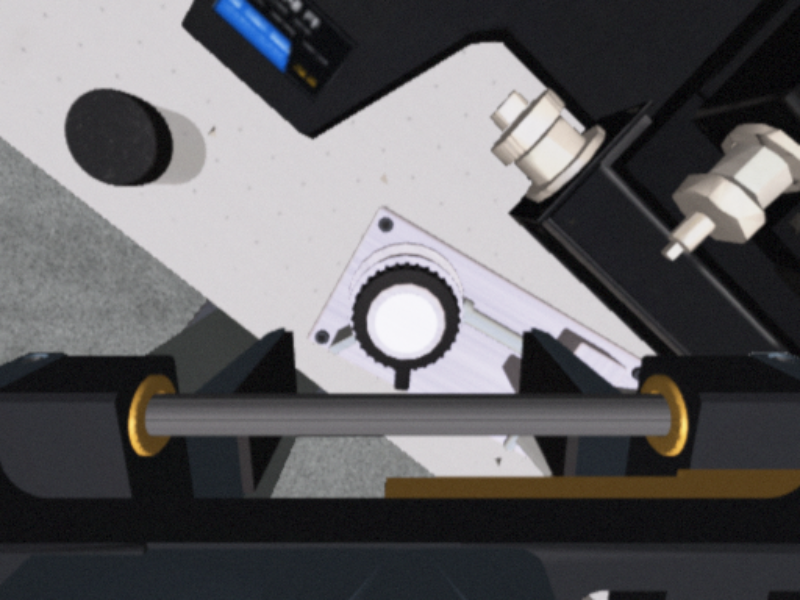

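send_rows(targets=[[[0,0,0,0,0.005,-0.12,-1],[0,0,0,0,0,-0.12,-1],[0,0,0,0,0,-0.1,-1],[0,0,0,0,0,-0.07,-1],[0,0,0,0,0,0,-1],[0,0,0,0,0,0,1],[0,0,0,0,0,0,1],[0,0,0,0,0,0,1],[0,0,0,0,0,0,1],[0,0,0,0,0,0,1]]], grip_force=25)

```text
time_s: 5.55
ee_pos: [441.8, -45.3, 48.6]
ee_rot: [179.9, -0.1, 41.6]
force: [0.3, -3.1, 1.3]
gripper_width: 58.9
gripper_force: 25.0
```

send_rows(targets=[[[0,0,-0.08,0,0,0,1],[0,0,-0.08,0,0,0,1],[0,0,-0.08,0,0,0,1],[0,0,-0.08,0,0,0,1],[0,0,-0.08,0,0,0,1],[0,0,-0.08,0,0,0,1],[0,0,-0.08,0,0,0,1],[0,0,-0.08,0,0,0,1],[0,0,0,0,0,0,1],[0,0,0,0,0,0,1],[0,0,0,0,0,0,1]]])

```text
time_s: 6.65
ee_pos: [442.1, -46.5, 48.6]
ee_rot: [179.9, -0.2, -15.9]
force: [1.0, -8.0, 1.3]
gripper_width: 58.8
gripper_force: 25.0
```

```bash
python3 w.py w3 | grep -v bar; python3 cap.py 2>/dev/null
```

```text
6.65 [442.1 -46.5  48.6] [179.9  -0.2 -15.9] F [ 1.  -8.   1.3] w 58.77853576058569 25.00074557712651 q [ -7.4  17.3 119.5  -0.2  43.1  98.7]
collar_top [([260.7, 245.7], 0.86, [441.5, -45.7])]
collar_lug [([258.3, 299.8], 0.6, [401.1, -32.5])]
lock_mark [([252.1, 306.2], 0.8, [391.5, -25.1])]
catch_pivot [([419.9, 217.3], 0.76, [438.5, -134.7]), ([335.5, 179.8], 0.3, [471.4, -95.0])]
catch_tab [([498.6, 225.1], 0.78, [440.8, -152.5])]
lever_pivot [([437.6, 127.6], 0.58, [478.9, -163.6])]
pump_stand [([335.6, 179.5], 0.68, [452.2, -109.6]), ([433.5, 128.2], 0.35, [470.2, -188.0])]
objective_can []
swab_jar []
cap cc [ 224  213   74   38 2235] [260.86800895 234.31856823] circ 260.5 246.0 36.718624114990234 world centroid [450.24179994 -48.24578876  65.5       ] [443.30798152 -46.04141999  65.5       ]
black [ 196  191  129   60 2559]
lug n 109 mean [459.34992294 -51.55636225  58.49554108] ang world 282.6824296488978 q at psi 11.75: -1.0370702942113783
```

View pics/w3.png

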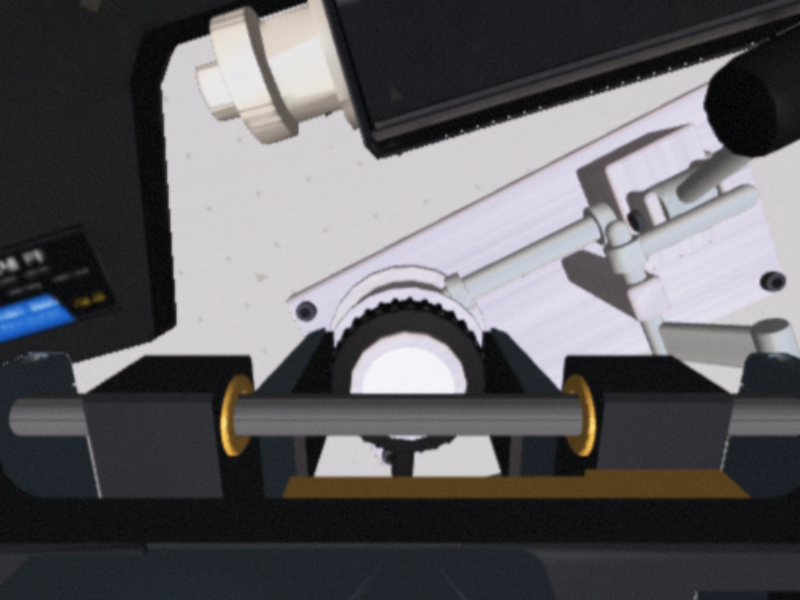

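send_rows(targets=[[[0,0,-0.011,0,0,0,1],[0,0,0,0,0,0,1],[0,0,0,0,0,0,1],[0,0,0,0,0,0,-0.8],[0,0,0,0,0,0,-0.8],[0,0,0,0,0,0,-0.8],[0,0,0,0,0,0.06,-0.8],[0,0,0,0,0,0.15,-0.8],[0,0,0,0,0,0.2,-0.8],[0,0,0,0,0,0.15,-0.8],[0,0,0,0,0,0,-0.8],[0,0,0,0,0,0,-0.8]]])

```text
time_s: 8.4
ee_pos: [440.8, -44.6, 160.1]
ee_rot: [-180.0, -0.0, -17.0]
force: [0.1, 0.6, -0.2]
gripper_width: 82.1
gripper_force: 0.0
```

```bash
python3 w.py w4
```

```text
8.4 [440.8 -44.6 160.1] [-180.   -0.  -17.] F [ 0.1  0.6 -0.2] w 82.1440915663341 0.0 q [ -7.3   9.1 110.7   0.   60.2  99.7]
collar_top [([261.5, 194.3], 0.77, [442.5, -45.3])]
collar_lug [([261.6, 234.2], 0.95, [399.6, -32.3])]
lock_mark [([257.9, 240.2], 0.72, [390.6, -25.5])]
catch_pivot [([356.5, 169.6], 0.76, [442.2, -135.5])]
catch_tab [([393.0, 170.3], 0.63, [441.2, -154.9])]
lever_pivot [([363.8, 118.2], 0.69, [482.3, -159.1])]
lever_bar [([386.0, 74.2], 0.87, [513.4, -153.1])]
pump_stand [([313.1, 158.3], 0.6, [450.8, -110.0])]
objective_can [([133.7, 242.5], 0.84, [414.5, 129.0]), ([364.9, 119.8], 0.59, [475.5, -175.8])]
swab_jar []
```

View pics/w4.png

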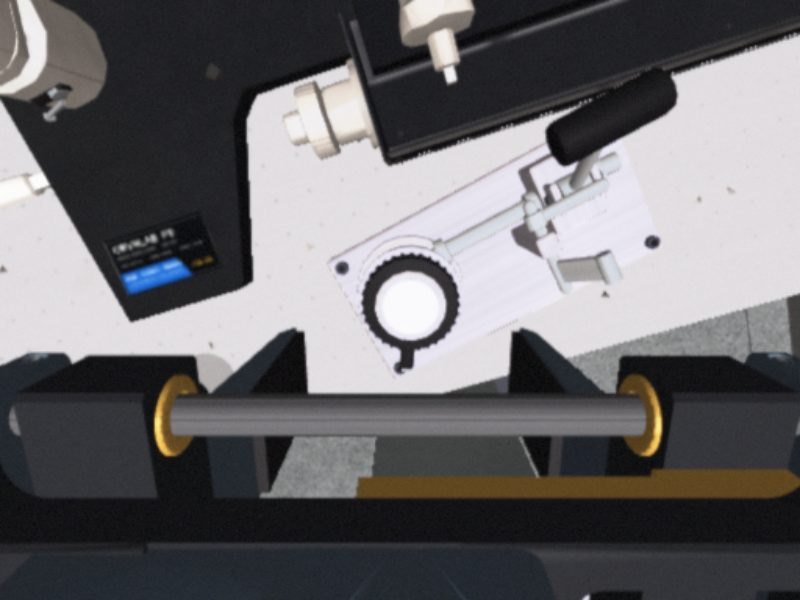

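send_rows(targets=[[[0,0,0.0796,0,-0.169,0,1],[0,0,0.0796,0,-0.169,0,1],[0,0,0.0796,0,-0.169,0,1],[0,0,0.0796,0,-0.169,0,1],[0,0,0,0,0,0,1],[0,0,0,0,0,0,1],[0,0,0,0,0,-0.13,1],[0,0,0,0,0,-0.13,1],[0,0,0,0,0,-0.11,1],[0,0,0,0,0,0,1],[0,0,0,0,0,0,1]]])

```text
time_s: 10.05
ee_pos: [441.1, -179.1, 86.3]
ee_rot: [-180.0, 0.0, 11.7]
force: [0.3, -0.0, -0.0]
gripper_width: 0.4
gripper_force: 0.0
```

Push the tab to +y in small steps (total about (-9.5, +45)).

send_rows(targets=[[[0,0,0,-0.006,0.03,0,1],[0,0,0,-0.006,0.03,0,1],[0,0,0,-0.006,0.03,0,1],[0,0,0,-0.006,0.03,0,1],[0,0,0,-0.006,0.03,0,1],[0,0,0,-0.006,0.03,0,1],[0,0,0,-0.006,0.03,0,1],[0,0,0,-0.006,0.015,0,1],[0,0,0,0,0,0,1],[0,0,0,0,0,0,1]]])

```text
time_s: 11.05
ee_pos: [431.2, -134.6, 85.9]
ee_rot: [-180.0, 0.0, 11.7]
force: [1.2, -1.2, 0.7]
gripper_width: 0.5
gripper_force: 0.5
```

```bash
python3 w.py w5
```

```text
11.05 [ 431.2 -134.6   85.9] [-180.     0.    11.7] F [ 1.2 -1.2  0.7] w 0.4725045031509306 0.5017197306733578 q [-18.8  14.9 115.8   0.   49.4  59.5]
collar_top []
collar_lug [([121.8, 228.9], 0.92, [402.3, -33.1])]
lock_mark [([119.1, 235.9], 0.57, [391.5, -27.6])]
catch_pivot [([265.3, 219.6], 0.95, [438.1, -136.2])]
catch_tab [([231.8, 235.9], 0.85, [435.3, -116.6])]
lever_pivot [([310.1, 160.8], 0.95, [480.6, -160.9]), ([312.1, 159.9], 0.46, [481.6, -162.2])]
lever_bar [([341.0, 114.1], 0.62, [511.4, -153.9])]
pump_stand [([239.4, 173.0], 0.81, [452.0, -110.4]), ([118.3, 230.7], 0.28, [373.9, -7.5])]
objective_can []
swab_jar []
```

View pics/w5.png

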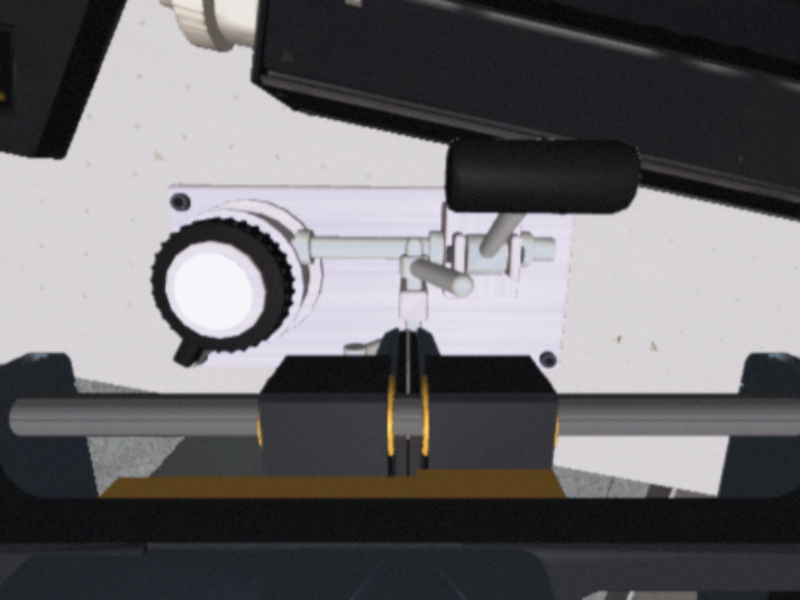

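Run:
```python
from h import *
s=st(); K,R,o=wcam(s); p=np.radians(11.7); O=np.array([454.,-109.8])
M=np.array([[np.cos(p),-np.sin(p)],[np.sin(p),np.cos(p)]])
def pr(l): 
    X=np.r_[O+M@np.array(l[:2]),l[2]]; c=K@(R.T@(X-o)); return np.round(c[:2]/c[2]*1.5625)
for q in np.arange(.7,1.51,.1):
    print(round(q,1),'arm',pr([11,-22-40*np.cos(q),72+40*np.sin(q)]),'tab',pr([-22,-22+35*np.sin(q-.5),72+35*np.cos(q-.5)]))
print(pr([-22,-22,72]),pr([11,-22,72]),pr([0,65,65.5]))
```

```text
11.6 [ 431.  -134.9   85.8] [-180.     0.    11.7] F [-0.3  0.5  0. ] w 0.33053897663964454 0.01619600683625322 q [-18.8  14.9 115.8  -0.   49.4  59.5]
0.7 arm [498. 283.] tab [394. 378.]
0.8 arm [492. 285.] tab [385. 377.]
0.9 arm [485. 287.] tab [376. 375.]
1.0 arm [477. 288.] tab [368. 374.]
1.1 arm [467. 289.] tab [361. 372.]
1.2 arm [457. 291.] tab [354. 369.]
1.3 arm [446. 291.] tab [348. 367.]
1.4 arm [435. 292.] tab [343. 364.]
1.5 arm [423. 292.] tab [339. 362.]
[413. 345.] [413. 270.] [213. 293.]
```

send_rows(targets=[[[0,0,0,-0.003,0.012,0,1],[0,0,0,-0.003,0.012,0,1],[0,0,0,-0.002,0.013,0,1],[0,0,0,0,0,0,1],[0,0,0,0,0,0,1],[0,0,0,0,0,0,1]]])

```text
time_s: 12.2
ee_pos: [429.9, -127.4, 86.1]
ee_rot: [-180.0, -0.0, 11.7]
force: [1.0, -0.5, 1.8]
gripper_width: 0.5
gripper_force: 0.9
```

Run:
```python
from h import *
s=st(); im,d=optics.grab_frame('wrist'); cv2.imwrite('pics/w6.png',cv2.resize(im,(1600,1200),interpolation=cv2.INTER_CUBIC)[400:850,550:1250,::-1])
print(optics.place_of('wrist','catch_tab')[:1])
K,R,o=wcam(s); p=np.radians(11.7); O=np.array([454.,-109.8])
M=np.array([[np.cos(p),-np.sin(p)],[np.sin(p),np.cos(p)]])
def pr(l): 
    X=np.r_[O+M@np.array(l[:2]),l[2]]; c=K@(R.T@(X-o)); return np.round(c[:2]/c[2]*3.125-[550,400])
for q in np.arange(1.,1.51,.1):
    print(round(q,1),'arm',pr([11,-22-40*np.cos(q),72+40*np.sin(q)]),'tab',pr([-22,-22+35*np.sin(q-.5),72+35*np.cos(q-.5)]))
```

```text
12.2 [ 429.9 -127.4   86.1] [-180.    -0.    11.7] F [ 1.  -0.5  1.8] w 0.5095027500454209 0.9330836031585932 q [-18.   14.6 116.2   0.   49.2  60.3]
[{'at': [232.0, 231.0], 'conf': 0.78}]
1.0 arm [447. 178.] tab [227. 349.]
1.1 arm [429. 181.] tab [212. 345.]
1.2 arm [409. 183.] tab [198. 340.]
1.3 arm [387. 185.] tab [185. 335.]
1.4 arm [364. 186.] tab [175. 330.]
1.5 arm [341. 187.] tab [166. 325.]
```

View pics/w6.png

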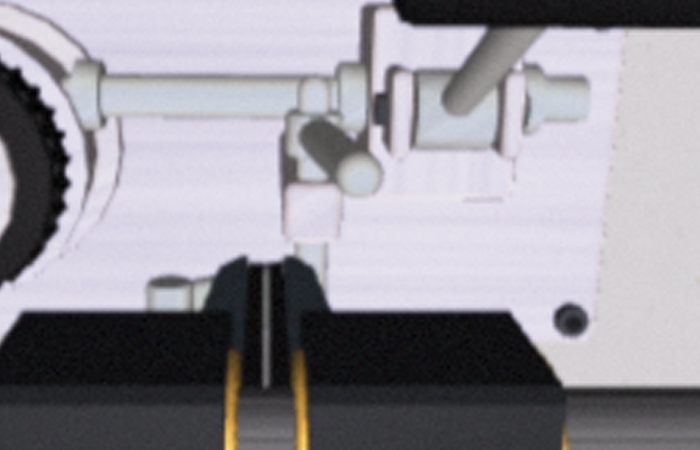

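send_rows(targets=[[[0,0,0,0.008,-0.039,0,1],[0,0,0,0,0,0.15,1],[0,0,0,0,0,0.2,1],[0,0,0,0,0,0.17,1],[0,0,0,0.188,-0.026,0,1],[0,0,0,0.188,-0.026,0,1],[0,0,0,0.188,-0.026,0,1],[0,0,0,0,0,0,1],[0,0,0,0,0,0,1],[0,0,0,0,0,0,1]]])

```text
time_s: 13.3
ee_pos: [542.7, -150.9, 189.4]
ee_rot: [-179.9, 0.1, 11.7]
force: [0.3, 1.0, -0.4]
gripper_width: 0.3
gripper_force: 0.0
```

Run:
```python
from h import *
s=st(); im,d=optics.grab_frame('wrist'); X=cloud(s,d.astype(float)); X[d<110]=np.nan
for nm,z in [('lever_bar',126),('catch_tab',93)]:
    print(nm,[(q['conf'],q['at'],wray(s,q['at'],z)) for q in optics.place_of('wrist',nm)[:2]])
xs=np.arange(490,720,20); ys=np.arange(-280,0,20); print(ys)
for x in xs: print(x,[int(np.nan_to_num(np.nanmax(np.where((abs(X[...,0]-x)<10)&(abs(X[...,1]-y)<10),X[...,2],-1)))) for y in ys])
cv2.imwrite('pics/w7.png',cv2.resize(im,(800,600))[:,:,::-1])
```

```text
13.3 [ 542.7 -150.9  189.4] [-1.799e+02  1.000e-01  1.170e+01] F [ 0.3  1.  -0.4] w 0.33765352884494404 0.0 q [-16.7  18.3  93.4  -0.   68.5  61.6]
lever_bar []
catch_tab [(0.33, [155.1, 256.6], array([459.09325389, -58.03442732,  93.        ]))]
[-280 -260 -240 -220 -200 -180 -160 -140 -120 -100  -80  -60  -40  -20]
490 [2, 2, 1, 11, 12, 12, 44, 29, 12, 12, 12, 14, 17, 12]
510 [1, 2, 1, 9, 16, 12, 137, 19, 11, 9, 2, 2, 2, 2]
530 [81, 81, 81, 272, 81, 82, 247, 255, 82, 81, 81, 83, 2, 2]
550 [82, 81, 82, 81, 82, 82, 255, 257, 82, 127, 81, 81, 68, 69]
570 [95, 95, 94, 95, 95, 95, 243, 245, 127, 138, 136, 95, 69, 70]
590 [116, 116, 116, 116, 116, 116, 124, 124, 146, 146, 147, 94, 55, 57]
610 [116, 116, 116, 116, 116, 116, 124, 124, 150, 149, 150, -1, 24, 24]
630 [155, 154, 137, 140, 139, 128, 128, 124, 151, 150, 150, -1, 24, 24]
650 [156, 155, 151, 140, 140, 128, 129, 124, 150, 150, 150, -1, 25, 25]
670 [182, 187, 189, 187, 187, 187, 188, 183, 150, 150, 150, -1, 24, 25]
690 [175, 187, 187, 187, 187, 187, 187, 124, 150, 149, 147, -1, 24, 24]
710 [-1, 185, 184, -1, -1, -1, 132, 123, -1, -1, -1, -1, 24, 24]
```

View pics/w7.png

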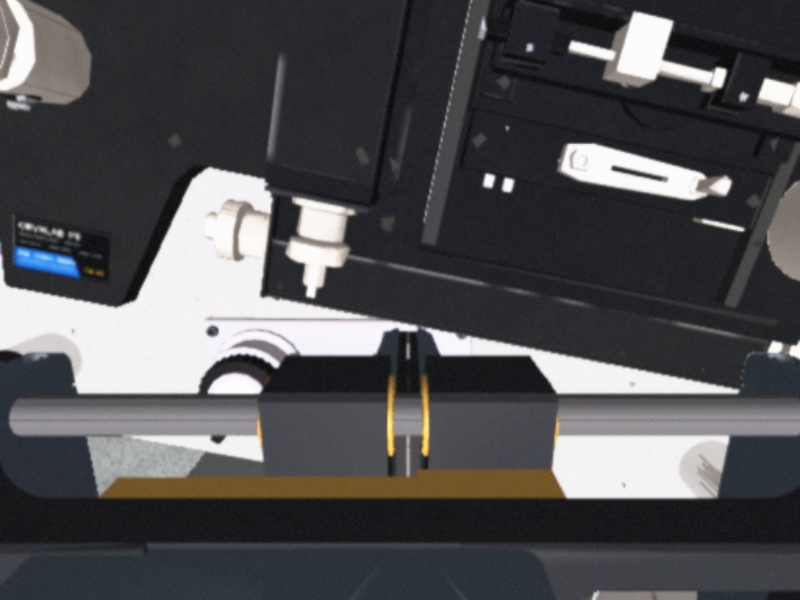

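send_rows(targets=[[[0,0,0,0.01,0.002,-0.1,1],[0,0,0,0,0,-0.1,1],[0,0,0,0,0,-0.1,1],[0,0,0,0,0,-0.065,1],[0,0,0,0,0,0,1],[0,0,0,0,0,0,1]]])

```text
time_s: 14.05
ee_pos: [546.3, -150.7, 117.6]
ee_rot: [180.0, -0.0, 11.7]
force: [0.5, -1.1, 0.7]
gripper_width: 0.5
gripper_force: 0.0
```

send_rows(targets=[[[0,0,0,-0.0465,-0.0096,0,1],[0,0,0,-0.0465,-0.0096,0,1],[0,0,0,-0.0465,-0.0096,0,1],[0,0,0,-0.0465,-0.0096,0,1],[0,0,0,-0.0465,-0.0096,0,1],[0,0,0,-0.0465,-0.0096,0,1],[0,0,0,-0.0465,-0.0096,0,1],[0,0,0,-0.0465,-0.0096,0,1],[0,0,0,0,0,0,1],[0,0,0,0,0,0,1],[0,0,0,0,0,0,1]]])

```text
time_s: 15.15
ee_pos: [471.6, -165.7, 116.8]
ee_rot: [-180.0, 0.0, 11.7]
force: [3.6, 1.2, 0.1]
gripper_width: 0.8
gripper_force: 2.1
```

Run:
```python
from h import *
s=st()
a,_=optics.grab_frame('scene'); b,_=optics.grab_frame('side'); w,d=optics.grab_frame('wrist')
for n in ['scene','side','wrist']:
  for nm in ['lever_bar','collar_lug','catch_tab']:
    print(n,nm,[(round(q['conf'],2),q['at'], (wray(s,q['at'],125) if n=='wrist' else ray_z(n,q['at'],125))) for q in optics.place_of(n,nm)[:1]])
cr=lambda i,u,v:cv2.resize(i[v-50:v+50,u-66:u+66],(400,300),interpolation=cv2.INTER_CUBIC)
v=np.vstack([np.hstack([cr(a,250,205),cr(b,262,200)]),np.hstack([cv2.resize(w,(400,300)),cv2.resize(w[150:290,130:320],(400,300))])])
cv2.imwrite('pics/w8.png',v[:,:,::-1])
```

```text
15.15 [ 471.6 -165.7  116.8] [-180.     0.    11.7] F [3.6 1.2 0.1] w 0.7927936867054397 2.1047628577798605 q [-20.7  16.6 107.6   0.   55.9  57.6]
scene lever_bar [(0.41, [276.1, 177.9], array([ 463.09316025, -188.64478283,  125.        ]))]
scene collar_lug [(0.57, [240.4, 222.0], array([315.32635234,   8.10586846, 125.        ]))]
scene catch_tab []
side lever_bar [(0.5, [260.8, 183.4], array([ 444.24237967, -156.57188817,  125.        ]))]
side collar_lug [(0.68, [271.0, 221.1], array([388.60434704,  62.79436065, 125.        ]))]
side catch_tab [(0.46, [261.5, 199.7], array([431.80242613, -54.70127937, 125.        ]))]
wrist lever_bar []
wrist collar_lug [(0.69, [95.5, 250.6], array([445.34800925, -66.86772144, 125.        ]))]
wrist catch_tab [(0.16, [97.9, 252.3], array([444.49195531, -68.38662144, 125.        ]))]
```

View pics/w8.png

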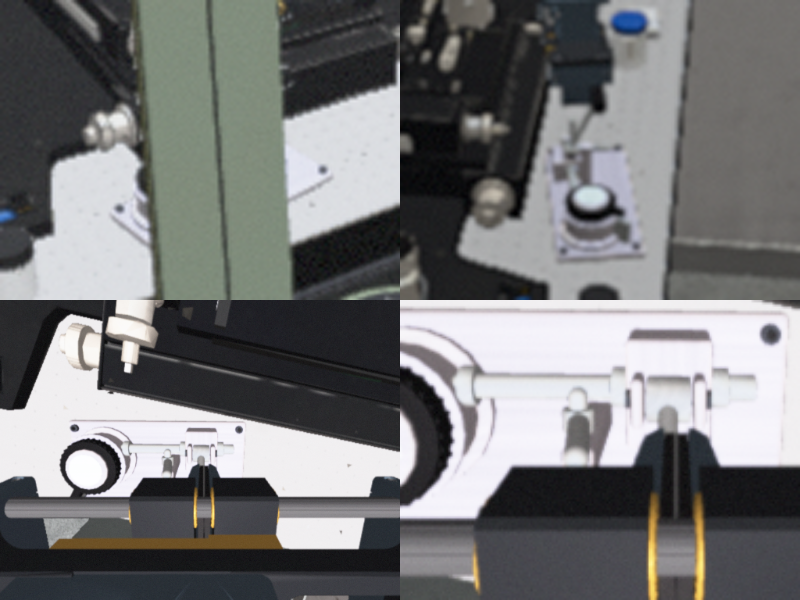

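send_rows(targets=[[[0,0,0,-0.01,-0.002,0,1],[0,0,0,-0.01,-0.002,0,1],[0,0,0,0,0,0,1],[0,0,0,0,0,0,1]]])

```text
time_s: 16.15
ee_pos: [469.6, -166.4, 116.8]
ee_rot: [180.0, -0.2, 11.6]
force: [9.2, 4.5, -5.8]
gripper_width: 0.5
gripper_force: 4.8
```

send_rows(targets=[[[0,0,0,-0.01,-0.002,0,1],[0,0,0,-0.01,-0.002,0,1],[0,0,0,0,0,0,1],[0,0,0,0,0,0,1]]])

```text
time_s: 16.55
ee_pos: [469.2, -166.6, 117.0]
ee_rot: [180.0, -0.7, 11.5]
force: [17.5, 7.0, -11.9]
gripper_width: 0.3
gripper_force: 9.2
```

send_rows(targets=[[[0,0,0,0.01,0.002,0,1],[0,0,0,0,0,0,1],[0,0,0,0,0,0,1],[0,0,0,0,0,0,1]]])

```text
time_s: 16.95
ee_pos: [469.4, -166.5, 116.9]
ee_rot: [180.0, -0.5, 11.6]
force: [13.3, 4.9, -7.9]
gripper_width: 0.7
gripper_force: 6.9
```

Run:
```python
from h import *
s=st()
if np.linalg.norm(s['force'])>5: print(env.job_done())
```

```text
16.95 [ 469.4 -166.5  116.9] [180.   -0.5  11.6] F [13.3  4.9 -7.9] w 0.7047129146985296 6.915421653538942 q [-21.   16.2 108.1   0.3  55.3  57.3]
the job is handed in; nothing more can be done
None
```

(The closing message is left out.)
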